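# Shut and bolt the cutting-disc case

## Robot

A 6-joint arm with a two-finger parallel gripper is mounted at the origin on the work surface. World frame = base frame: x ahead of the robot, y to its left, z up, the work surface at z = 0. Lengths are in m, angles in rad, forces in N, time in s.
With the tool pointing down it reaches from about 0.35 to 0.975 m from the base axis. Payload 4.9 kg.
Tool frame: the origin (TCP) lies at the very end of the fingers, on their centre line; the grasp point (between the pads) lies 19 mm behind it; z points along the fingers, y is the direction in which the jaws open and shut (so a half turn about z gives the same grasp; the last joint's range is limited). The gripper opens to 85 mm and grips with 20 to 120 N. Pads are 22 mm wide; open, the fingers measure 114 mm over their backs; the gripper's body (76 mm by 85 mm) begins 54 mm behind the grasp point. The pads swing forward as they close: fully open they stand 13 mm farther back than shut.
Start: joints at [-1.423, 0.053, 1.613, -0, 1.476, -0.119], TCP at [0.165, -0.603, 0.231] pointing down, gripper open.
Joint ranges: [-3.01, 3.01], [-1.01, 2.22], [0.06, 2.58], [-1.02, 4.17], [0.09, 2.62], [-3.14, 3.14]. Speed limits (rad/s): [2.57, 2.57, 3.14, 3.14, 3.14, 3.14].

## Interface

Orientations are given as a unit quaternion [w, x, y, z].
In Python, from plant import state, eyes, job_done gives the robot as it stands.
- The arm moves only by the tool apply_moves, never from a script. Its argument "commands" is a list of rows, each an object with "linear": the shift along the tool's x, y, z in m, a list of three; "delta_rot": the turn, a rotation vector about the tool's x, y, z in degrees, a list of three; "fingers": the closure in counts, from 0 (fully open) to 255 (shut). In form: [{"linear": [x, y, z], "delta_rot": [wx, wy, wz], "fingers": fingers}, ...]. A call has exactly 8 rows; each row is the pose to reach, as a shift and turn from the pose commanded when the call began, along the tool's axes at that moment; what a row does not reach only later rows make up. A row lasts 1/10 s, in which the tool goes at most 50 mm and 8.59 degrees, less where a joint would pass 70% of its speed; a pose out of reach is approached as far as the arm can. A call with a gripper value outside its range is refused whole. The fingers move at their own pace and stop on an object; the grip force is fixed at half the most. Time passes only in rows, so rows that repeat a pose let the fingers close, or fill a call up. It gives the time, the measured TCP pose, the force and the opening at its end, in the units of the state.
- state(): the state, without advancing time (a new reading comes with each control period).
- eyes.grab_frame(name): name is "scene" or "top" or "wrist"; returns the picture (400x640x3 uint8, red, green, blue); there is no depth.
- eyes.camera_params(name): a dict with "fx", "fy", "cx", "cy" (pixels), "position" and "rotation" of the camera in the world; the wrist camera has in their place "T_tool_cam" (4x4, takes a point from camera to tool coordinates, whose origin is the TCP and whose axes are the flange's). Camera axes: x right, y down, z forward; pixel columns grow to the right and rows downward; lengths in m; the calibration is good to about 2 mm. The wrist camera is an equidistant fisheye: a pixel r from the principal point sees the ray r / f radians off the axis. A picture is of the moment at which its call begins: read the wrist's pose just before it. camera_params takes no time and is no camera call.
- job_done(): hands the job in, once; it reports no verdict.
The state is a dict: "time": time; "joint_pos": joint angles; "joint_vel": joint speeds; "joint_efforts": joint torques, N m; "tool_pos": TCP position; "tool_rot": TCP orientation; "contact_force": force on the tool from outside, world axes, zero at the start; "ft_torque": the same for the moment, N m; "gripper_width": opening from 0.0 (shut) to 1.0 (fully open).
Only numpy, scipy, OpenCV 4.12 (cv2) and the standard library are available. Lean on these libraries where they do the work, as an engineer would, in place of code of your own. Each camera call takes 0.05 s, during which the arm holds its last target.

## Task

Close up the case of cutting discs with the fingertips only: first push its raised lid fully down, then push the blue bolt along its ledge as far as it goes, so that its tongue lies over the lid's tab. Push gently, do not grip, lift or drag the case about, leave the other things on the counter where they are, and take the hand away at the end.

Things in the scene. Friction and masses are not known exactly. Their poses are not given: they have to be found in the camera images.
- case: Cream open-topped case of steel discs, loose on the counter, about 2.5 kg, 190 x 190 mm, 80 mm high. Origin: centre of its underside. Own axes: lid hinge along the +x wall's rim; on the -x wall a steel ledge (x -135 to -95, y -90 to 90 mm, top 75 mm above the counter) carries the bolt; a stop block 97 mm high ends it at -y. +x points to the robot's left, +y back to the robot, within 30 degrees
- lid (a joint): hinge of the cream lid, a flat plate 190 x 190 x 8 mm: angle in rad, 0 = shut flat on the case, grows as it opens upward; starts raised between 1.0 and 1.45. A stiff hinge (0.32 N m of friction): the lid stays at whatever angle it is left, and takes about 2 to 4 N near its free edge to push down
- lid_hinge (a point): point on the lid's hinge axis at mid-length: 95 mm from the case's centre towards case +x, 80.5 mm above the counter. The lid's inner (under) face lies in the plane of this axis, its outer face 8 mm outside it
- lid_edge (a point): middle of the lid's free edge on its outer face (on top when shut), 190 mm from the hinge axis; moves with the lid; 88.5 mm above the counter when shut. A tab 35 mm wide (case y -65 to -30 mm) sticks out 30 mm beyond this edge and lies over the ledge when shut
- bolt (a joint): slide of the blue bolt along the ledge, in m: 0 = fully open, 0.040 = home against its end stop with the tongue over the lid's tab; grows as the bolt moves towards case -y; starts between 0 and 0.006. It has 2 N of friction and stays where it is left
- knob: the bolt's blue knob, origin at the centre of its top face, axes as the case's: an upright block 18 x 18 mm, 26 mm high, top 124.5 mm above the counter, on a bolt 28 mm wide (25 mm to case +y, 61 mm to case -y of the knob's centre) whose top is 98.5 mm above the counter. It stands 114 mm from the case's centre to case -x; open, 39 mm to case +y. Push its +y face towards case -y
- grater: bystander: steel grating disc lying flat, 160 mm across, 6 mm thick, with a hub 32 mm across and 36 mm high. Origin under its centre
- slicer: bystander: steel slicing disc lying flat, 140 mm across, 6 mm thick, with a hub 32 mm across and 36 mm high. Origin under its centre
- pusher: bystander: cream plastic food pusher standing upright, 52 mm across, 110 mm high. Origin under its centre
- connector: bystander: blue and white round power connector lying down, 90 mm long, 44 mm high. Origin under its middle
- jar: bystander: amber glass jar with a steel cap, 60 mm across, 100 mm high. Origin under its centre
- brush: bystander: white cleaning brush lying flat, 170 mm long. Origin under its middle

How it is judged:
On the way, in this order (a step that is already met when the one before it is completed fails the run):
1. the lid is pushed fully down (within 0.04 rad) with the bolt still open (value of joint lid below 0.04 rad and value of joint bolt below 0.015 m), for 0.2 s.
2. the bolt is pushed home over the tab of the shut lid (within 4 mm of its stop) (value of joint lid below 0.04 rad and value of joint bolt above 0.036 m), for 0.2 s.
At the end, for the whole second after the job is handed in: lid within 0.04 rad of shut, bolt at least 36 mm along its 40 mm run, case at rest, standing on the counter within 40 mm of where it stood, and every other thing within 30 mm of where it was (all of step 2 and linear speed of case below 0.01 m/s and height (world z) of case below 0.006 m and distance of case from where it was at the start of the episode below 0.04 m and distance of each of grater, slicer, pusher, connector, jar, brush from where it was at the start of the episode below 0.03 m); the robot touches nothing.
It fails at once if the case is lifted, tipped, or dragged more than 40 mm (height (world z) of case above 0.015 m or angle between case's own z axis and vertical above 0.12 rad or distance of case from where it was at the start of the episode above 0.04 m).
It fails at once if the raised lid is gripped or forced (fingers on the case or lid with more than 30 N before it is nearly shut) (value of joint lid above 0.1 rad and contact force between the fingers and case above 30 N).
It fails at once if the bolt's knob is gripped or forced (more than 30 N before it reaches its stop) (value of joint bolt below 0.034 m and contact force between the fingers and knob above 30 N).
It fails at once if the case, lid or bolt is pressed hard (more than 80 N) (contact force between the fingers and case above 80 N).
It fails at once if another thing on the counter is lifted or moved more than 30 mm (distance of any of grater, slicer, pusher, connector, jar, brush from where it was at the start of the episode above 0.03 m).
It also fails if it takes over 51 s, if anything falls off the work surface, if the arm or the gripper's body presses on something with over 40 N, if the wrist force passes 120 N, or if a joint passes its speed limit or range.

## Working session

There is one attempt and no reset: what is moved stays moved. The work goes in short steps, Python scripts to look and compute and a tool call to move; the robot and the scene stay as the last step left them, time stands still between calls to the robot, and variables do not carry over. Pictures are saved under pics/ and viewed, and the job is handed in when it is done.

Besides the shell and the picture viewer there is one more tool, called by a JSON object that holds its "method" and its "body", one argument or row to a line. apply_moves: Moves the arm, as the interface text tells. Its arguments: {"type":"object","properties":{"commands":{"type":"array","items":{"type":"object","properties":{"linear":{"type":"array","items":{"type":"number"}},"delta_rot":{"type":"array","items":{"type":"number"}},"fingers":{"type":"number"}}}}},"required":["commands"]}

```bash
mkdir -p pics; python3 - <<'E'
from plant import state, eyes
import cv2
s=state();print({k:s[k] for k in('time','tool_pos','tool_rot','contact_force','gripper_width')})
for n in("scene","top"):
    im=eyes.grab_frame(n);cv2.imwrite(f"pics/{n}0.png",im[:,:,::-1]);print(n,eyes.camera_params(n))
E
```

```text
{'time': 0.0, 'tool_pos': array([ 0.16468318, -0.60225573,  0.23005297]), 'tool_rot': array([-1.03943743e-03,  9.91114153e-01,  1.33009981e-01, -1.81684444e-05]), 'contact_force': array([0.31506875, 0.30980002, 0.50410797]), 'gripper_width': 1.0037456525697046}
scene {'fx': 513.252350454249, 'fy': 513.252350454249, 'cx': 317.56322168655726, 'cy': 197.52857660547326, 'position': array([ 1.19061077, -0.99229931,  1.40088898]), 'rotation': array([-0.34031817,  0.89196894,  0.28066971, -0.09899228])}
top {'fx': 401.83600833167094, 'fy': 401.83600833167094, 'cx': 305.05457535936, 'cy': 205.0454450168385, 'position': array([ 0.45767017, -0.01567916,  1.39735421]), 'rotation': array([ 0.02254262, -0.69769349,  0.71545911, -0.02887727])}
```

View pics/scene0.png

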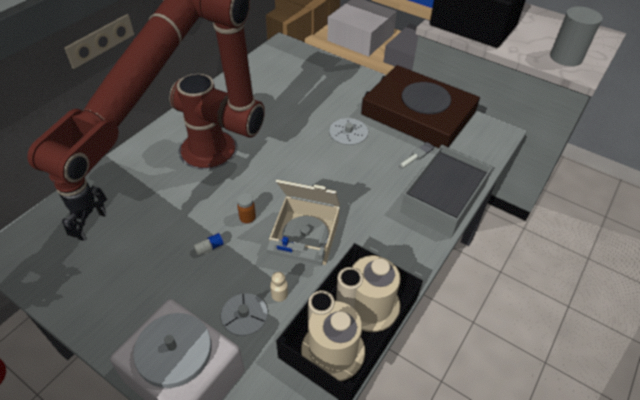

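View pics/top0.png

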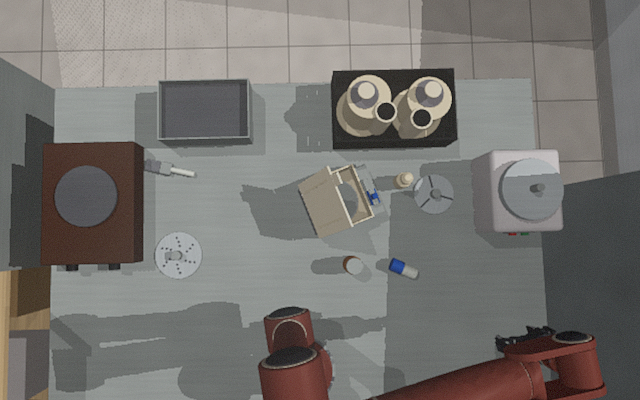

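The scene view has the case at about (305,225) with its lid raised. In the top view the lid is at (330,200), the blue knob at about (375,197), the pusher at (404,180), and the connector and jar are nearer the robot. I'll zoom in.

```bash
cat > h.py <<'E'
import numpy as np, cv2
from scipy.spatial.transform import Rotation as R
def Rq(q): return R.from_quat([q[1],q[2],q[3],q[0]])
def ray(p,u,v):
    d=Rq(p['rotation']).apply([(u-p['cx'])/p['fx'],(v-p['cy'])/p['fy'],1]); return np.array(p['position']),d
def onz(p,u,v,z):
    o,d=ray(p,u,v); return o+d*(z-o[2])/d[2]
def proj(p,X):
    c=Rq(p['rotation']).inv().apply(np.asarray(X)-p['position']); return np.c_[p['fx']*c[...,0]/c[...,2]+p['cx'],p['fy']*c[...,1]/c[...,2]+p['cy']] if c.ndim>1 else (p['fx']*c[0]/c[2]+p['cx'],p['fy']*c[1]/c[2]+p['cy'])
E
python3 - <<'E'
import cv2
for n,(x0,y0,w,h) in {'top':(280,150,130,100),'scene':(240,170,130,100)}.items():
    im=cv2.imread(f'pics/{n}0.png')[y0:y0+h,x0:x0+w]
    im=cv2.resize(im,None,fx=6,fy=6,interpolation=cv2.INTER_CUBIC)
    for i in range(0,w,10): cv2.putText(im,str(x0+i),(i*6,8),0,.3,(0,0,255)); cv2.line(im,(i*6,10),(i*6,14),(0,0,255))
    for i in range(0,h,10): cv2.putText(im,str(y0+i),(0,i*6+4),0,.3,(0,0,255))
    cv2.imwrite(f'pics/{n}0z.png',im)
E
```

```text
(no output)
```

View pics/top0z.png

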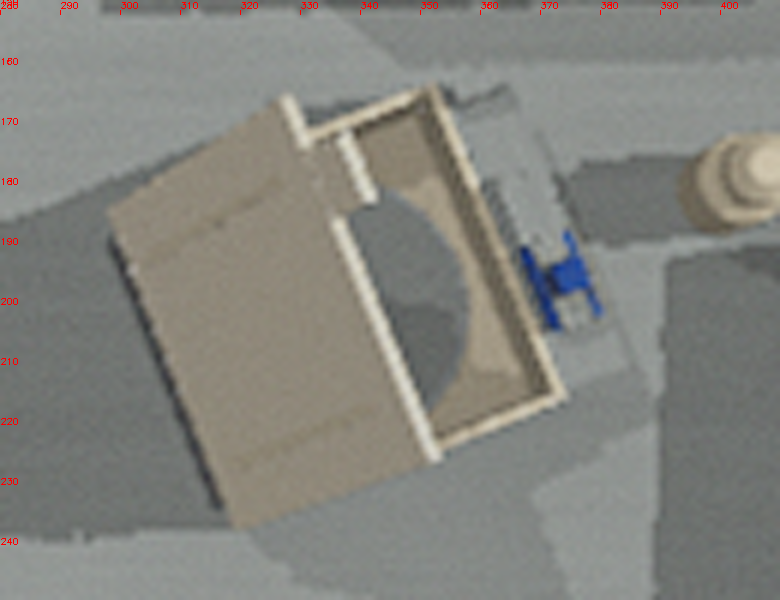

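View pics/scene0z.png

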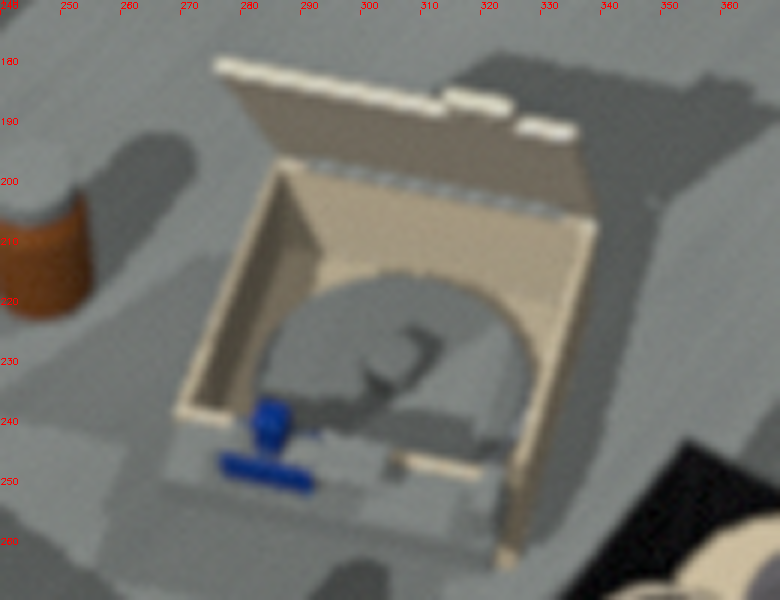

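The zoomed views show these rim corners:
- **Top view:** -x/-y corner at (351,163.5) and -x/+y corner at (373,216).
- **Scene view:** (270,238), (325,262), (286,196) and (338,207).

Next I'll turn these into a case pose and lid angle.

```bash
cat > m.py <<'E'
from h import *
from plant import eyes
t=eyes.camera_params('top');s=eyes.camera_params('scene')
A=onz(t,351,164,.08);B=onz(t,373,216,.08);print('top rim -x,-y',A,'-x,+y',B,np.linalg.norm((A-B)[:2]))
S=[onz(s,*p,.08) for p in((270,238.5),(286,196.5),(338,207.5),(325,263))]
for p in S: print('scene',p)
for i in range(4): print(np.linalg.norm(S[i]-S[(i+1)%4]))
yb=(B-A)[:2]/np.linalg.norm((B-A)[:2]); xb=np.array([yb[1],-yb[0]]); print('yb',yb,'xb',xb)
print('centre from top',(A+B)[:2]/2+xb*.095,'from scene',np.mean(S,0), 'scene yb',(S[0]-S[3]+S[1]-S[2])/2/.19)
c=((A+B)[:2]/2+xb*.095)
im=cv2.imread('pics/top0.png');hsv=cv2.cvtColor(im,cv2.COLOR_BGR2HSV)
# lid free-edge triangulation
def tri(pt,ps):
    o1,d1=ray(t,*pt);o2,d2=ray(s,*ps)
    k=np.linalg.lstsq(np.c_[d1,-d2],o2-o1,rcond=None)[0];p,q=o1+k[0]*d1,o2+k[1]*d2
    return (p+q)/2,np.linalg.norm(p-q)
E
cat >> m.py <<'E'
# lid edge corners (hi end): top view (327,165)/(351,227) ; scene (336,192)/(276,181)
for a,b in(((328.5,169.5),(335.5,192)),((351.5,226),(276,181))):
    X,e=tri(a,b);l=[(X[:2]-c)@xb,(X[:2]-c)@yb,X[2]];print('edge corner',X,'gap',e,'local',l,'angle',np.arctan2(l[2]-.0805,.095-l[0]),np.hypot(l[2]-.0805,.095-l[0]))
# knob top
for a,b in(((374,195.5),(285,236.5)),):
    X,e=tri(a,b);print('knob',X,e,(X[:2]-c)@xb,(X[:2]-c)@yb)
K=onz(t,374,195.5,.1245);print(K,(K[:2]-c)@xb,(K[:2]-c)@yb)
K=onz(s,284.5,238.5,.1245);print(K,(K[:2]-c)@xb,(K[:2]-c)@yb)
E
python3 m.py
```

```text
top rim -x,-y [ 0.68609953 -0.18444339  0.08      ] -x,+y [ 0.51188678 -0.25093869  0.08      ] 0.18647172818062932
scene [ 0.51735155 -0.25185826  0.08      ]
scene [ 0.4508473  -0.07827115  0.08      ]
scene [ 0.62403762 -0.01640177  0.08      ]
scene [ 0.71426693 -0.22830872  0.08      ]
0.1858905620618837
0.18390950398101874
0.23031692171512969
0.19831854414032357
yb [-0.93425822 -0.35659723] xb [-0.35659723  0.93425822]
centre from top [ 0.56511642 -0.12893651] from scene [ 0.57662585 -0.14370998  0.08      ] scene yb [-0.97396234 -0.22478661  0.        ]
edge corner [ 0.64878304 -0.09378556  0.24306459] gap 0.01345149870219488 local [np.float64(0.0030047740881359725), np.float64(-0.09070096193931605), np.float64(0.2430645924015914)] angle 1.0558281881978422 0.18678963647180868
edge corner [ 0.47839154 -0.15851843  0.24383214] gap 0.0010040938163851563 local [np.float64(0.003288697172557683), np.float64(0.0915722684976116), np.float64(0.24383213793857073)] angle 1.0591654041938783 0.1873188467557152
knob [ 0.57530648 -0.2472976   0.1297898 ] 0.0012641477975063123 -0.11421356557165274 0.032687087275479434
[ 0.57529173 -0.2486485   0.1245    ] -0.11547039828660775 0.03318259219698454
[ 0.57667209 -0.2509169   0.1245    ] -0.11808189860756588 0.03270188853013443
```

The fit is consistent: 

| Quantity | Measured |
|---|---|
| Case centre | about (0.565, -0.129) |
| Case yb | (-0.934, -0.357) |
| Lid angle | about 1.06 rad |
| Lid length | 187 mm (190 given) |
| Bolt | about 5 mm along |

The fourth scene corner I had picked was actually the ledge's, so I ignored it. The tool axes nearly match the case axes: after a -5.6° turn, tool x = -case y and tool y = -case x. I'll raise the tool and move across.

{"method": "apply_moves", "body": {
  "commands": [
    {"linear": [0, 0, -0.05], "delta_rot": [0, 0, 0], "fingers": 255},
    {"linear": [0.02, -0.015, -0.09], "delta_rot": [0, 0, 0], "fingers": 255},
    {"linear": [0.05, -0.04, -0.12], "delta_rot": [0, 0, 0], "fingers": 255},
    {"linear": [0.085, -0.07, -0.13], "delta_rot": [0, 0, 0], "fingers": 255},
    {"linear": [0.12, -0.1, -0.13], "delta_rot": [0, 0, 0], "fingers": 255},
    {"linear": [0.155, -0.13, -0.13], "delta_rot": [0, 0, 0], "fingers": 255},
    {"linear": [0.19, -0.16, -0.13], "delta_rot": [0, 0, -3], "fingers": 255},
    {"linear": [0.22, -0.18, -0.13], "delta_rot": [0, 0, -5.6], "fingers": 255}
  ]
}}

```text
time: 0.9
tool_pos: [0.3303, -0.369, 0.3611]
tool_rot: [-0.0, 0.983, 0.183, 0.0]
contact_force: [0.4, -0.5, -0.0]
gripper_width: 0.002
```

```bash
cat > g.py <<'E'
import numpy as np
from h import Rq
from plant import state
s=state();c=np.array([.5651,-.1289]);yb=np.array([-.9343,-.3566]);xb=np.array([yb[1],-yb[0]])
def go(cx,cy,z):
    p=np.r_[c+xb*cx+yb*cy,z]-s['tool_pos']; return np.round(Rq(s['tool_rot']).inv().apply(p),4)
M=Rq(s['tool_rot']).as_matrix();d=s['tool_pos'][:2]-c
print('t',s['time'],'case-frame TCP',np.round([d@xb,d@yb,s['tool_pos'][2]],4),'F',np.round(s['contact_force'],1),'w',s['gripper_width'])
print('tool x.-yb yaw err deg',np.degrees(np.arctan2(M[0,0]*yb[1]-M[1,0]*yb[0],-(M[:2,0]@yb))),'tilt',M[:,2])
E
python3 -c "
from g import *
print(go(.065,0,.36))"
```

```text
t 0.9 case-frame TCP [-0.1406  0.305   0.3611] F [ 0.4 -0.5 -0. ] w 0.0015556075274351573
tool x.-yb yaw err deg 0.14470307900873186 tilt [ 1.65948619e-04  2.92087823e-04 -9.99999944e-01]
[ 0.3055 -0.2048  0.0012]
```

Aligned. Next the tool goes to the outside of the lid.

{"method": "apply_moves", "body": {
  "commands": [
    {"linear": [0.04, -0.04, 0], "delta_rot": [0, 0, 0], "fingers": 255},
    {"linear": [0.08, -0.08, 0], "delta_rot": [0, 0, 0], "fingers": 255},
    {"linear": [0.12, -0.12, 0], "delta_rot": [0, 0, 0], "fingers": 255},
    {"linear": [0.16, -0.16, 0], "delta_rot": [0, 0, 0], "fingers": 255},
    {"linear": [0.2, -0.19, 0], "delta_rot": [0, 0, 0], "fingers": 255},
    {"linear": [0.24, -0.205, 0], "delta_rot": [0, 0, 0], "fingers": 255},
    {"linear": [0.28, -0.205, 0], "delta_rot": [0, 0, 0], "fingers": 255},
    {"linear": [0.305, -0.205, 0], "delta_rot": [0, 0, 0], "fingers": 255}
  ]
}}

```text
time: 1.7
tool_pos: [0.5429, -0.0682, 0.3607]
tool_rot: [-0.0, 0.983, 0.183, -0.0]
contact_force: [-1.3, -1.2, -0.3]
gripper_width: 0.006
```

```bash
python3 -c "
from g import *
print(go(.065,0,.225))
for th in np.arange(1.06,-.01,-.1):
    r=.165;u=r*np.cos(th)-.008*np.sin(th)-.014;z=.0805+r*np.sin(th)+.008*np.cos(th);print(round(th,2),'cx',round(.095-u,4),'z',round(z,4))
from plant import eyes
import cv2
im=eyes.grab_frame('scene');cv2.imwrite('pics/s1.png',cv2.resize(im[130:290,200:400,::-1],None,fx=4,fy=4/1.1,interpolation=2))"
```

```text
t 1.7 case-frame TCP [ 0.0647 -0.001   0.3607] F [-1.3 -1.2 -0.3] w 0.005819386141452063
tool x.-yb yaw err deg 0.1893077683561333 tilt [-2.44261878e-04  5.63860370e-04 -9.99999811e-01]
[-0.001  -0.0003  0.1357]
1.06 cx 0.0353 z 0.2283
0.96 cx 0.0209 z 0.2203
0.86 cx 0.0074 z 0.2108
0.76 cx -0.0051 z 0.2
0.66 cx -0.0164 z 0.188
0.56 cx -0.0265 z 0.1749
0.46 cx -0.0353 z 0.1609
0.36 cx -0.0426 z 0.1461
0.26 cx -0.0484 z 0.1306
0.16 cx -0.0526 z 0.1147
0.06 cx -0.0552 z 0.0984
```

View pics/s1.png

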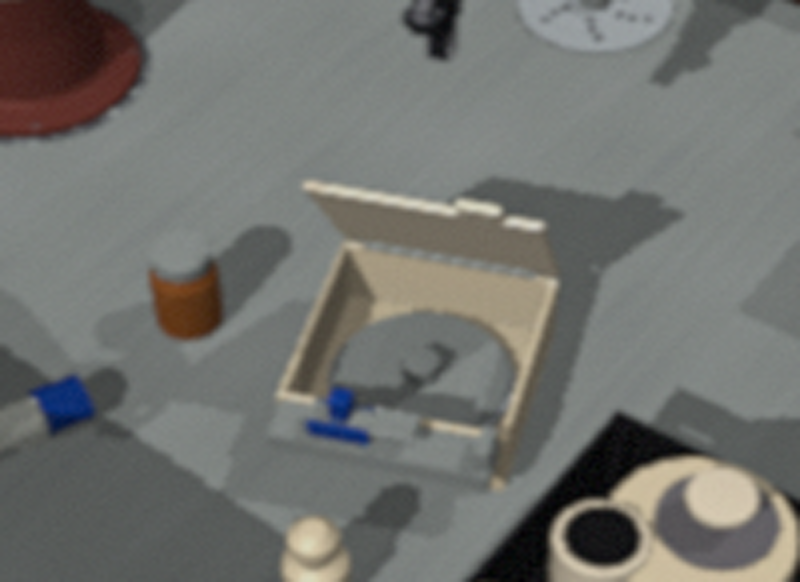

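The crop shows the case undisturbed and the fingertips up beyond the lid at about (435,45), with clear air between them. I'll descend outside the lid.

{"method": "apply_moves", "body": {
  "commands": [
    {"linear": [0, 0, 0.03], "delta_rot": [0, 0, 0], "fingers": 255},
    {"linear": [0, 0, 0.06], "delta_rot": [0, 0, 0], "fingers": 255},
    {"linear": [0, 0, 0.09], "delta_rot": [0, 0, 0], "fingers": 255},
    {"linear": [0, 0, 0.11], "delta_rot": [0, 0, 0], "fingers": 255},
    {"linear": [0, 0, 0.125], "delta_rot": [0, 0, 0], "fingers": 255},
    {"linear": [0, 0, 0.13], "delta_rot": [0, 0, 0], "fingers": 255},
    {"linear": [0, 0.005, 0.13], "delta_rot": [0, 0, 0], "fingers": 255},
    {"linear": [0, 0.01, 0.13], "delta_rot": [0, 0, 0], "fingers": 255}
  ]
}}

```text
time: 2.55
tool_pos: [0.5458, -0.0809, 0.2328]
tool_rot: [0.001, 0.983, 0.181, 0.001]
contact_force: [-0.2, 0.1, 0.9]
gripper_width: -0.002
```

```bash
python3 -c "
from g import *
print(go(.0353,0,.2283))"
```

```text
t 2.55 case-frame TCP [0.0518 0.0009 0.2328] F [-0.2  0.1  0.9] w -0.002280895878249097
tool x.-yb yaw err deg 0.005451506424894295 tilt [ 2.22568932e-03 -7.53882420e-04 -9.99997239e-01]
[0.0009 0.0165 0.0045]
```

{"method": "apply_moves", "body": {
  "commands": [
    {"linear": [0, 0.01, 0], "delta_rot": [0, 0, 0], "fingers": 255},
    {"linear": [0, 0.017, 0.001], "delta_rot": [0, 0, 0], "fingers": 255},
    {"linear": [0, 0.024, 0.004], "delta_rot": [0, 0, 0], "fingers": 255},
    {"linear": [0, 0.031, 0.008], "delta_rot": [0, 0, 0], "fingers": 255},
    {"linear": [0, 0.038, 0.012], "delta_rot": [0, 0, 0], "fingers": 255},
    {"linear": [0, 0.044, 0.017], "delta_rot": [0, 0, 0], "fingers": 255},
    {"linear": [0, 0.05, 0.021], "delta_rot": [0, 0, 0], "fingers": 255},
    {"linear": [0, 0.055, 0.026], "delta_rot": [0, 0, 0], "fingers": 255}
  ]
}}

```text
time: 3.35
tool_pos: [0.5648, -0.1322, 0.2049]
tool_rot: [0.0, 0.983, 0.181, -0.0]
contact_force: [-0.7, -0.3, 2.0]
gripper_width: 0.001
```

```bash
python3 -c "
from g import *
print(go(-.0051,0,.200))
from plant import eyes
import cv2
im=eyes.grab_frame('scene');cv2.imwrite('pics/s2.png',cv2.resize(im[130:290,200:400,::-1],None,fx=4,fy=4/1.1,interpolation=2))"
```

```text
t 3.35 case-frame TCP [-0.0029  0.0015  0.2049] F [-0.7 -0.3  2. ] w 0.0008093645079381435
tool x.-yb yaw err deg -0.008132959698943062 tilt [ 6.51617840e-06 -4.10595325e-05 -9.99999999e-01]
[0.0015 0.0022 0.0049]
```

View pics/s2.png

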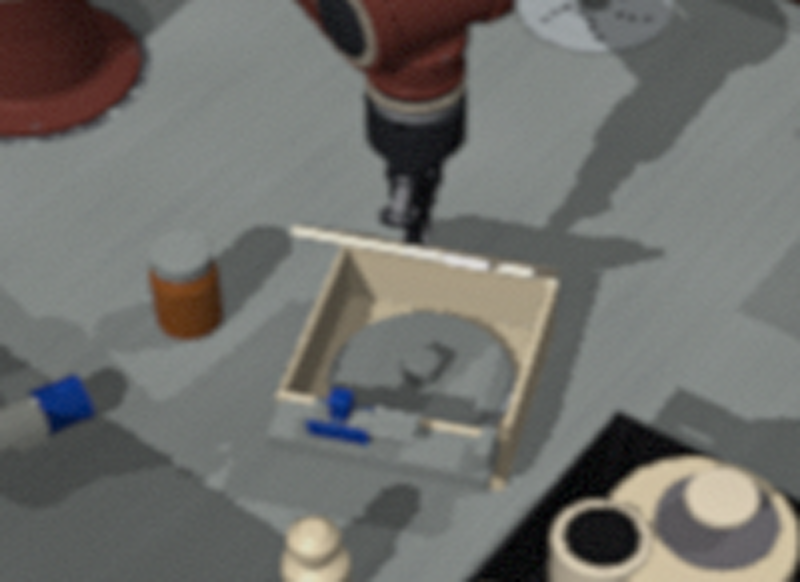

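The lid is turning down with about 2 N and the case hasn't shifted. I'll carry on along the arc.

{"method": "apply_moves", "body": {
  "commands": [
    {"linear": [0, 0.008, 0.008], "delta_rot": [0, 0, 0], "fingers": 255},
    {"linear": [0, 0.015, 0.016], "delta_rot": [0, 0, 0], "fingers": 255},
    {"linear": [0, 0.02, 0.023], "delta_rot": [0, 0, 0], "fingers": 255},
    {"linear": [0, 0.025, 0.03], "delta_rot": [0, 0, 0], "fingers": 255},
    {"linear": [0, 0.03, 0.037], "delta_rot": [0, 0, 0], "fingers": 255},
    {"linear": [0, 0.034, 0.044], "delta_rot": [0, 0, 0], "fingers": 255},
    {"linear": [0, 0.038, 0.051], "delta_rot": [0, 0, 0], "fingers": 255},
    {"linear": [0, 0.042, 0.058], "delta_rot": [0, 0, 0], "fingers": 255}
  ]
}}

```text
time: 4.2
tool_pos: [0.5795, -0.171, 0.1465]
tool_rot: [-0.0, 0.983, 0.181, -0.0]
contact_force: [-0.2, 1.8, 1.1]
gripper_width: 0.001
```

```bash
python3 -c "
from g import *
print(go(-.055,0,.098))"
```

```text
t 4.2 case-frame TCP [-0.0445  0.0016  0.1465] F [-0.2  1.8  1.1] w 0.0012934713401825026
tool x.-yb yaw err deg -0.004453524124027401 tilt [-5.42958469e-04  5.09251505e-04 -9.99999723e-01]
[0.0016 0.0105 0.0485]
```

{"method": "apply_moves", "body": {
  "commands": [
    {"linear": [0, 0.003, 0.008], "delta_rot": [0, 0, 0], "fingers": 255},
    {"linear": [0, 0.005, 0.016], "delta_rot": [0, 0, 0], "fingers": 255},
    {"linear": [0, 0.007, 0.024], "delta_rot": [0, 0, 0], "fingers": 255},
    {"linear": [0, 0.009, 0.032], "delta_rot": [0, 0, 0], "fingers": 255},
    {"linear": [0, 0.01, 0.04], "delta_rot": [0, 0, 0], "fingers": 255},
    {"linear": [0, 0.011, 0.045], "delta_rot": [0, 0, 0], "fingers": 255},
    {"linear": [0, 0.011, 0.05], "delta_rot": [0, 0, 0], "fingers": 255},
    {"linear": [0, 0.011, 0.053], "delta_rot": [0, 0, 0], "fingers": 255}
  ]
}}

```text
time: 5.0
tool_pos: [0.5833, -0.1811, 0.0937]
tool_rot: [-0.0, 0.983, 0.181, -0.0]
contact_force: [-0.4, -0.7, 0.8]
gripper_width: -0.003
```

```bash
python3 -c "
from g import *"
```

```text
t 5.0 case-frame TCP [-0.0553  0.0016  0.0937] F [-0.4 -0.7  0.8] w -0.0030550999861129213
tool x.-yb yaw err deg -0.00028766530128639903 tilt [-4.95292660e-04  1.41009551e-04 -9.99999867e-01]
```

{"method": "apply_moves", "body": {
  "commands": [
    {"linear": [0, 0, 0.001], "delta_rot": [0, 0, 0], "fingers": 255},
    {"linear": [0, 0, 0.002], "delta_rot": [0, 0, 0], "fingers": 255},
    {"linear": [0, 0, 0.003], "delta_rot": [0, 0, 0], "fingers": 255},
    {"linear": [0, 0, 0.004], "delta_rot": [0, 0, 0], "fingers": 255},
    {"linear": [0, 0, 0.005], "delta_rot": [0, 0, 0], "fingers": 255},
    {"linear": [0, 0, 0.0055], "delta_rot": [0, 0, 0], "fingers": 255},
    {"linear": [0, 0, 0.006], "delta_rot": [0, 0, 0], "fingers": 255},
    {"linear": [0, 0, 0.006], "delta_rot": [0, 0, 0], "fingers": 255}
  ]
}}

```text
time: 5.8
tool_pos: [0.5835, -0.1813, 0.0885]
tool_rot: [0.0, 0.983, 0.181, 0.0]
contact_force: [-1.2, -0.5, 2.4]
gripper_width: -0.0
```

```bash
python3 -c "
from g import *"
```

```text
t 5.8 case-frame TCP [-0.0555  0.0015  0.0885] F [-1.2 -0.5  2.4] w -0.00038097139165867866
tool x.-yb yaw err deg -0.005045517436794362 tilt [ 9.29939309e-05 -1.09870153e-04 -9.99999990e-01]
```

{"method": "apply_moves", "body": {
  "commands": [
    {"linear": [0, 0, 0.0005], "delta_rot": [0, 0, 0], "fingers": 255},
    {"linear": [0, 0, 0.001], "delta_rot": [0, 0, 0], "fingers": 255},
    {"linear": [0, 0, 0.0013], "delta_rot": [0, 0, 0], "fingers": 255},
    {"linear": [0, 0, 0.0016], "delta_rot": [0, 0, 0], "fingers": 255},
    {"linear": [0, 0, 0.0018], "delta_rot": [0, 0, 0], "fingers": 255},
    {"linear": [0, 0, 0.002], "delta_rot": [0, 0, 0], "fingers": 255},
    {"linear": [0, 0, 0.002], "delta_rot": [0, 0, 0], "fingers": 255},
    {"linear": [0, 0, 0.002], "delta_rot": [0, 0, 0], "fingers": 255}
  ]
}}

```text
time: 6.6
tool_pos: [0.5837, -0.1813, 0.0885]
tool_rot: [0.0, 0.983, 0.181, -0.0]
contact_force: [-4.5, 1.4, 9.8]
gripper_width: 0.001
```

```bash
python3 -c "
from g import *
from plant import eyes
import cv2
im=eyes.grab_frame('scene');cv2.imwrite('pics/s3.png',cv2.resize(im[130:290,200:400,::-1],None,fx=4,fy=4/1.1,interpolation=2))"
```

```text
t 6.6 case-frame TCP [-0.0556  0.0014  0.0885] F [-4.5  1.4  9.8] w 0.0008285297130112316
tool x.-yb yaw err deg 0.00320790397864152 tilt [-1.99775799e-04 -1.71447483e-04 -9.99999965e-01]
```

View pics/s3.png

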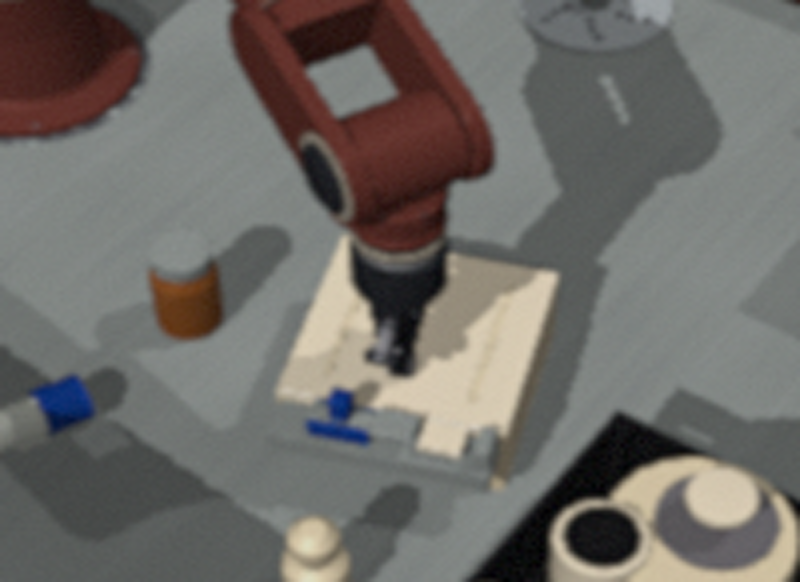

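The lid lies flat: z stops at 88.5 mm under 10 N, exactly the shut height, and its tab sits over the ledge at about (440,440). Next I'll lift and go over to the knob's +y side.

{"method": "apply_moves", "body": {
  "commands": [
    {"linear": [0, 0, -0.03], "delta_rot": [0, 0, 0], "fingers": 255},
    {"linear": [0, 0, -0.065], "delta_rot": [0, 0, 0], "fingers": 255},
    {"linear": [-0.02, 0.01, -0.08], "delta_rot": [0, 0, 0], "fingers": 255},
    {"linear": [-0.045, 0.03, -0.08], "delta_rot": [0, 0, 0], "fingers": 255},
    {"linear": [-0.065, 0.048, -0.08], "delta_rot": [0, 0, 0], "fingers": 255},
    {"linear": [-0.075, 0.056, -0.08], "delta_rot": [0, 0, 0], "fingers": 255},
    {"linear": [-0.078, 0.0585, -0.08], "delta_rot": [0, 0, 0], "fingers": 255},
    {"linear": [-0.078, 0.0585, -0.08], "delta_rot": [0, 0, 0], "fingers": 255}
  ]
}}

```text
time: 7.45
tool_pos: [0.5314, -0.2635, 0.1659]
tool_rot: [-0.0, 0.983, 0.181, -0.0]
contact_force: [-0.4, -0.5, -0.8]
gripper_width: -0.002
```

```bash
python3 -c "
from g import *
print(go(-.115,.078,.107))
from plant import eyes
import cv2
for n,b in(('scene',(130,200)),('top',(130,270))):
    im=eyes.grab_frame(n);cv2.imwrite('pics/%s4.png'%n,cv2.resize(im[b[0]:b[0]+130,b[1]:b[1]+180,::-1],None,fx=4,fy=4,interpolation=2))"
```

```text
t 7.45 case-frame TCP [-0.1137  0.0795  0.1659] F [-0.4 -0.5 -0.8] w -0.0015921688966933577
tool x.-yb yaw err deg -0.03554991324923021 tilt [-1.87392628e-04  8.52016522e-04 -9.99999619e-01]
[0.0014 0.0014 0.0589]
```

View pics/scene4.png

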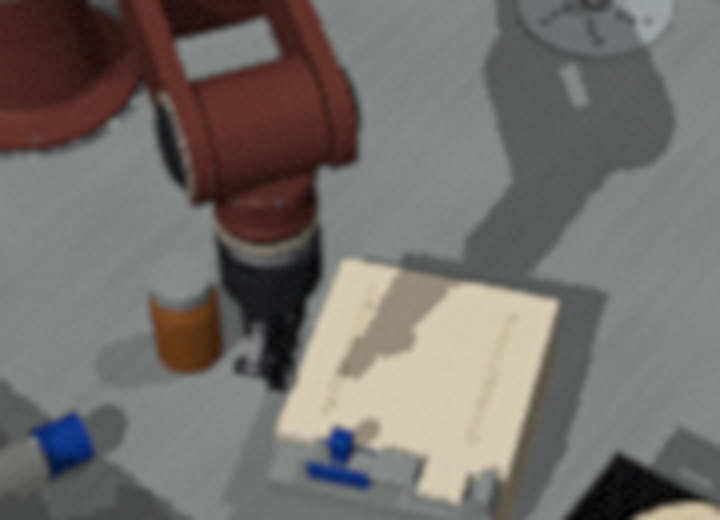

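View pics/top4.png

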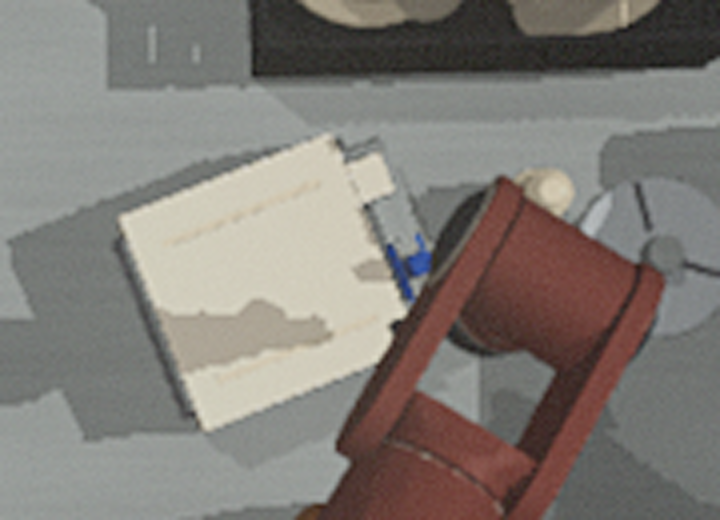

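The lid stays shut, the knob is free, and the gripper is to the robot side of it, clear of the jar, pusher and connector. I'll lower beside the knob.

{"method": "apply_moves", "body": {
  "commands": [
    {"linear": [0, 0, 0.02], "delta_rot": [0, 0, 0], "fingers": 255},
    {"linear": [0, 0, 0.04], "delta_rot": [0, 0, 0], "fingers": 255},
    {"linear": [0, 0, 0.052], "delta_rot": [0, 0, 0], "fingers": 255},
    {"linear": [0, 0, 0.058], "delta_rot": [0, 0, 0], "fingers": 255},
    {"linear": [0, 0, 0.058], "delta_rot": [0, 0, 0], "fingers": 255},
    {"linear": [0.005, 0, 0.058], "delta_rot": [0, 0, 0], "fingers": 255},
    {"linear": [0.01, 0, 0.058], "delta_rot": [0, 0, 0], "fingers": 255},
    {"linear": [0.015, 0, 0.058], "delta_rot": [0, 0, 0], "fingers": 255}
  ]
}}

```text
time: 8.35
tool_pos: [0.5466, -0.2585, 0.1094]
tool_rot: [0.001, 0.983, 0.181, 0.001]
contact_force: [-0.6, -0.2, 0.6]
gripper_width: -0.003
```

{"method": "apply_moves", "body": {
  "commands": [
    {"linear": [0.004, 0, 0], "delta_rot": [0, 0, 0], "fingers": 255},
    {"linear": [0.008, 0, 0], "delta_rot": [0, 0, 0], "fingers": 255},
    {"linear": [0.012, 0, 0], "delta_rot": [0, 0, 0], "fingers": 255},
    {"linear": [0.016, 0, 0], "delta_rot": [0, 0, 0], "fingers": 255},
    {"linear": [0.02, 0, 0], "delta_rot": [0, 0, 0], "fingers": 255},
    {"linear": [0.024, 0, 0], "delta_rot": [0, 0, 0], "fingers": 255},
    {"linear": [0.027, 0, 0], "delta_rot": [0, 0, 0], "fingers": 255},
    {"linear": [0.03, 0, 0], "delta_rot": [0, 0, 0], "fingers": 255}
  ]
}}

```text
time: 9.15
tool_pos: [0.5738, -0.2477, 0.1084]
tool_rot: [0.0, 0.983, 0.181, 0.0]
contact_force: [-2.6, -0.6, 1.8]
gripper_width: 0.002
```

```bash
python3 -c "
from g import *
print(go(-.115,.02,.107))
from plant import eyes
import cv2
for n,b in(('scene',(180,230)),):
    im=eyes.grab_frame(n);cv2.imwrite('pics/%s5.png'%n,cv2.resize(im[b[0]:b[0]+100,b[1]:b[1]+130,::-1],None,fx=6,fy=6,interpolation=2))"
```

```text
t 9.15 case-frame TCP [-0.1141  0.0343  0.1084] F [-2.6 -0.6  1.8] w 0.0016247871488940062
tool x.-yb yaw err deg -0.01025293027739046 tilt [ 1.05751767e-04 -3.50036890e-04 -9.99999933e-01]
[0.0143 0.0009 0.0014]
```

View pics/scene5.png

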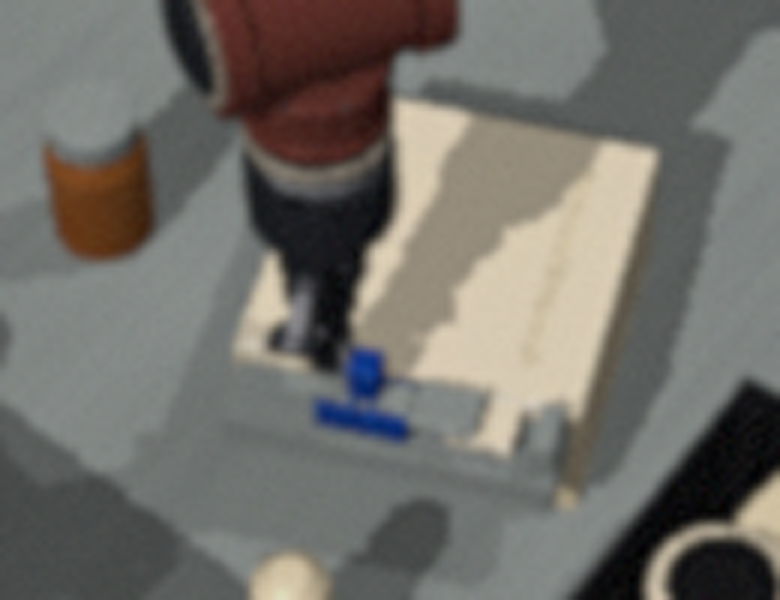

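The fingers are on the knob's +y face at about (360,370) in the crop, and the bolt is sliding at about 2.6 N. I'll keep pushing slowly.

{"method": "apply_moves", "body": {
  "commands": [
    {"linear": [0.002, 0, 0], "delta_rot": [0, 0, 0], "fingers": 255},
    {"linear": [0.004, 0, 0], "delta_rot": [0, 0, 0], "fingers": 255},
    {"linear": [0.006, 0, 0], "delta_rot": [0, 0, 0], "fingers": 255},
    {"linear": [0.008, 0, 0], "delta_rot": [0, 0, 0], "fingers": 255},
    {"linear": [0.0095, 0, 0], "delta_rot": [0, 0, 0], "fingers": 255},
    {"linear": [0.011, 0, 0], "delta_rot": [0, 0, 0], "fingers": 255},
    {"linear": [0.012, 0, 0], "delta_rot": [0, 0, 0], "fingers": 255},
    {"linear": [0.012, 0, 0], "delta_rot": [0, 0, 0], "fingers": 255}
  ]
}}

```text
time: 10.0
tool_pos: [0.5849, -0.2432, 0.1082]
tool_rot: [-0.0, 0.983, 0.181, 0.0]
contact_force: [-0.8, -0.5, 0.2]
gripper_width: 0.005
```

{"method": "apply_moves", "body": {
  "commands": [
    {"linear": [0.0005, 0, 0], "delta_rot": [0, 0, 0], "fingers": 255},
    {"linear": [0.001, 0, 0], "delta_rot": [0, 0, 0], "fingers": 255},
    {"linear": [0.0015, 0, 0], "delta_rot": [0, 0, 0], "fingers": 255},
    {"linear": [0.002, 0, 0], "delta_rot": [0, 0, 0], "fingers": 255},
    {"linear": [0.0025, 0, 0], "delta_rot": [0, 0, 0], "fingers": 255},
    {"linear": [0.003, 0, 0], "delta_rot": [0, 0, 0], "fingers": 255},
    {"linear": [0.003, 0, 0], "delta_rot": [0, 0, 0], "fingers": 255},
    {"linear": [0.003, 0, 0], "delta_rot": [0, 0, 0], "fingers": 255}
  ]
}}

```text
time: 10.8
tool_pos: [0.5875, -0.2422, 0.1083]
tool_rot: [-0.0, 0.983, 0.181, 0.0]
contact_force: [-1.8, -0.8, 0.3]
gripper_width: -0.001
```

```bash
python3 -c "
from g import *"
```

```text
t 10.8 case-frame TCP [-0.1139  0.0194  0.1083] F [-1.8 -0.8  0.3] w -0.001290229005472968
tool x.-yb yaw err deg -0.002675428463356006 tilt [ 4.93228793e-05  1.65319197e-04 -9.99999985e-01]
```

Still sliding, with no stop yet. I'll push a few more mm in fine steps.

{"method": "apply_moves", "body": {
  "commands": [
    {"linear": [0.0005, 0, 0], "delta_rot": [0, 0, 0], "fingers": 255},
    {"linear": [0.001, 0, 0], "delta_rot": [0, 0, 0], "fingers": 255},
    {"linear": [0.0015, 0, 0], "delta_rot": [0, 0, 0], "fingers": 255},
    {"linear": [0.002, 0, 0], "delta_rot": [0, 0, 0], "fingers": 255},
    {"linear": [0.0025, 0, 0], "delta_rot": [0, 0, 0], "fingers": 255},
    {"linear": [0.003, 0, 0], "delta_rot": [0, 0, 0], "fingers": 255},
    {"linear": [0.003, 0, 0], "delta_rot": [0, 0, 0], "fingers": 255},
    {"linear": [0.003, 0, 0], "delta_rot": [0, 0, 0], "fingers": 255}
  ]
}}

```text
time: 11.6
tool_pos: [0.5889, -0.2417, 0.1082]
tool_rot: [-0.0, 0.983, 0.181, -0.002]
contact_force: [-7.8, -2.1, 3.1]
gripper_width: -0.0
```

```bash
python3 -c "
from g import *"
```

```text
t 11.6 case-frame TCP [-0.1139  0.018   0.1082] F [-7.8 -2.1  3.1] w -0.00023693336957027547
tool x.-yb yaw err deg -0.010707122045644933 tilt [-3.86624596e-03 -4.92241467e-04 -9.99992405e-01]
```

The stop is reached: force jumped to 8 N and the tip stalled at case y = 18 mm (19 mm expected at home). I'll back off, lift and withdraw.

{"method": "apply_moves", "body": {
  "commands": [
    {"linear": [-0.01, 0, 0], "delta_rot": [0, 0, 0], "fingers": 255},
    {"linear": [-0.025, 0, 0], "delta_rot": [0, 0, 0], "fingers": 255},
    {"linear": [-0.035, 0, -0.03], "delta_rot": [0, 0, 0], "fingers": 255},
    {"linear": [-0.04, 0, -0.07], "delta_rot": [0, 0, 0], "fingers": 255},
    {"linear": [-0.06, 0, -0.11], "delta_rot": [0, 0, 0], "fingers": 255},
    {"linear": [-0.1, 0, -0.15], "delta_rot": [0, 0, 0], "fingers": 255},
    {"linear": [-0.13, 0.02, -0.19], "delta_rot": [0, 0, 0], "fingers": 255},
    {"linear": [-0.16, 0.06, -0.22], "delta_rot": [0, 0, 0], "fingers": 255}
  ]
}}

```text
time: 12.4
tool_pos: [0.4658, -0.3403, 0.3222]
tool_rot: [0.001, 0.983, 0.182, 0.002]
contact_force: [1.6, -0.8, 0.9]
gripper_width: 0.003
```

{"method": "apply_moves", "body": {
  "commands": [
    {"linear": [-0.03, 0.03, 0], "delta_rot": [0, 0, 0], "fingers": 255},
    {"linear": [-0.05, 0.07, 0], "delta_rot": [0, 0, 0], "fingers": 255},
    {"linear": [-0.06, 0.11, 0], "delta_rot": [0, 0, 0], "fingers": 255},
    {"linear": [-0.06, 0.15, 0], "delta_rot": [0, 0, 0], "fingers": 255},
    {"linear": [-0.06, 0.18, 0], "delta_rot": [0, 0, 0], "fingers": 255},
    {"linear": [-0.06, 0.2, 0], "delta_rot": [0, 0, 0], "fingers": 255},
    {"linear": [-0.06, 0.2, 0], "delta_rot": [0, 0, 0], "fingers": 255},
    {"linear": [-0.06, 0.2, 0], "delta_rot": [0, 0, 0], "fingers": 255}
  ]
}}

```text
time: 13.2
tool_pos: [0.4816, -0.5485, 0.3182]
tool_rot: [-0.001, 0.983, 0.181, 0.0]
contact_force: [-0.6, -0.1, -0.1]
gripper_width: 0.001
```

```bash
python3 -c "
from g import *
from h import *
from plant import eyes
for n,b in(('scene',(170,230)),('top',(150,280))):
    im=eyes.grab_frame(n)[:,:,::-1];cv2.imwrite('pics/%s6f.png'%n,im);cv2.imwrite('pics/%s6.png'%n,cv2.resize(im[b[0]:b[0]+100,b[1]:b[1]+130],None,fx=6,fy=6,interpolation=2))
    d=cv2.absdiff(im,cv2.imread('pics/%s0.png'%n)).max(2); cv2.imwrite('pics/d.png',d)
"
```

```text
t 13.2 case-frame TCP [-0.3622  0.2276  0.3182] F [-0.6 -0.1 -0.1] w 0.0007097355541558309
tool x.-yb yaw err deg -0.018099102128104238 tilt [-6.48081992e-05  1.11183322e-03 -9.99999380e-01]
```

View pics/scene6.png

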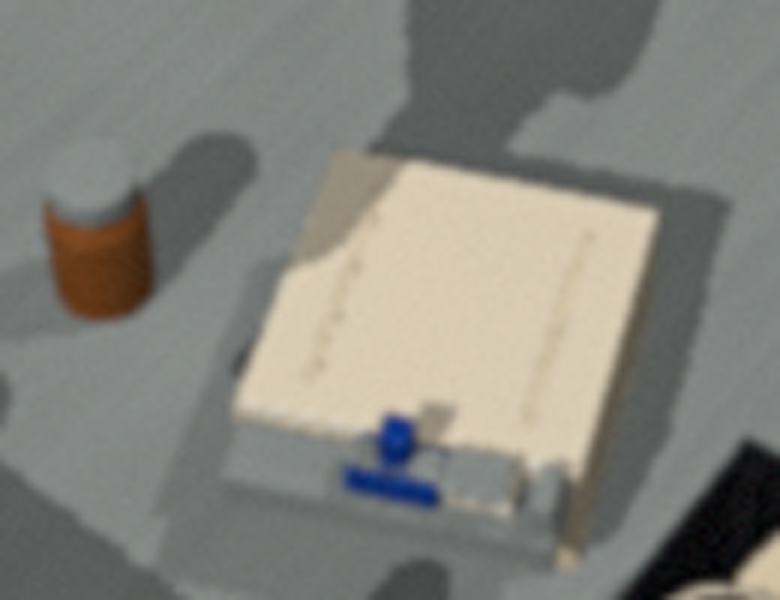

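View pics/top6.png

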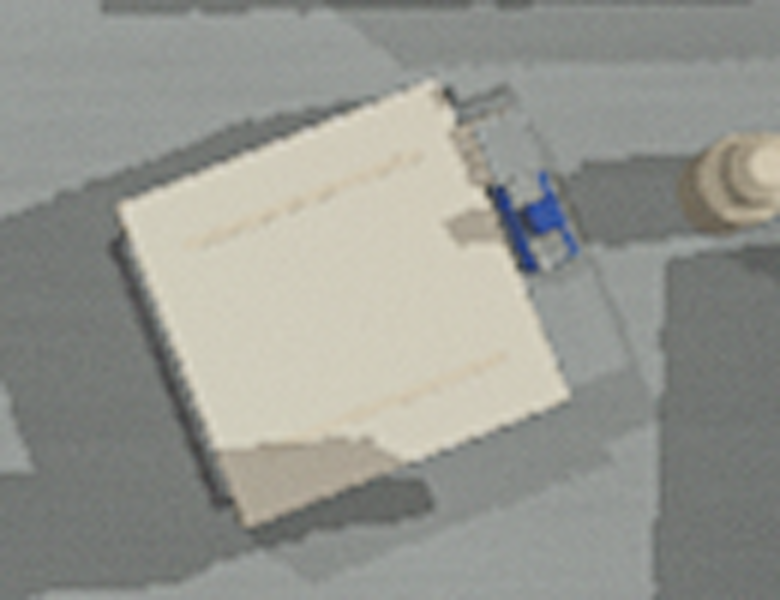

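View pics/top6f.png

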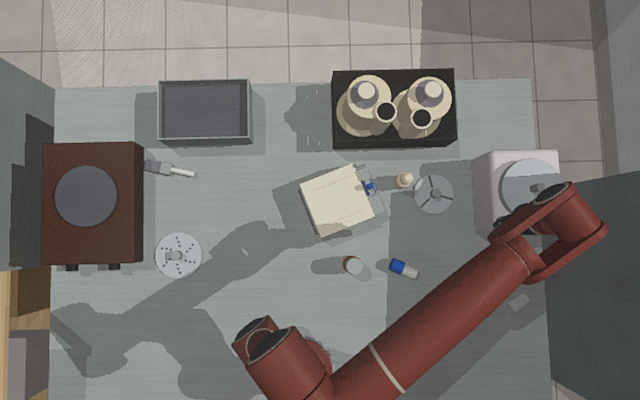

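The lid is shut and the tongue lies over the tab. The knob is now at about (370.5,185.5) in the top view, and the bystanders are where they were. I'll check the bolt travel in numbers.

```bash
python3 - <<'E'
from g import *
from h import *
from plant import eyes
t=eyes.camera_params('top');sc=eyes.camera_params('scene')
for p,u,v in((t,374,195.5),(t,370.6,185.5),(sc,284.5,238.5),(sc,296.3,241.5)):
    K=onz(p,u,v,.1245)[:2]-c;print(K@xb,K@yb)
for u,v in((352.3,163.7),(375,216.3)): # lid corners -x at z .0885
    K=onz(t,u,v,.0885)[:2]-c;print('lid corner',K@xb,K@yb)
E
```

```text
t 13.3 case-frame TCP [-0.3617  0.2272  0.3189] F [-0.9  0.2  0.5] w 0.0014265096921639172
tool x.-yb yaw err deg 0.02065791535325417 tilt [ 3.40416085e-04  1.70298515e-04 -9.99999928e-01]
-0.11551539473451697 0.03318017654418031
-0.11802136778347021 -0.00044232719363681655
-0.11812699365795323 0.032699421473338736
-0.12020429836643702 -0.005749499228992751
lid corner -0.09785352021087956 -0.0915503176233919
lid corner -0.09916519493516487 0.0964066867313586
```

```bash
python3 -c "
from plant import job_done
print(job_done())"
```

```text
the job is handed in; nothing more can be done
None
```

The case is closed: the lid is fully down and the bolt is home over its tab. I handed the job in at about 13.3 s of the 51 s allowed; no verdict is reported.

- **Lid:** I pushed it down with the shut fingertips along an arc from about 1.06 rad, with readings of about 2 N. It stopped solid at 88.5 mm under 10 N, which is the given shut height, and it stayed flat after I let go.
- **Bolt:** I slid it with about 2 to 3 N on the knob's +y face, until the force rose to 8 N at the stop. Afterwards the top camera put the knob at case y = -0.4 mm, and home is -1 mm. The scene camera said about -6 mm, which I put down to coarse pixels and calibration. Both agree that the bolt is home.
- **Case and other things:** The lid's corners were within about 4 mm of where a case that hadn't moved would put them. The other things showed no visible movement in the pictures, though I did not measure them. The hand is clear, and the force reading is near zero.

One early corner reading in the scene view was wrong: I had picked the ledge's corner instead of the rim's. I left it out of the case position I worked from.

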